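# Prove the stop, then lift the seedling tray four clicks and hold it

### The arm

A 7-joint arm with a two-finger parallel gripper is mounted at the origin on the work surface. World frame = base frame: x ahead of the robot, y to its left, z up, the work surface at z = 0. Lengths are in m, angles in rad, forces in N, time in s.
With the tool pointing down it reaches from about 0.35 to 0.9 m from the base axis. Payload 8.1 kg.
Tool frame: the origin (TCP) lies at the very end of the fingers, on their centre line; the grasp point (between the pads) lies grip_point_offset behind it (grip_point_offset is the distance from the TCP to the grasp point, in m); z points along the fingers, y is the direction in which the jaws open and shut (so a half turn about z gives the same grasp; the last joint's range is limited). The gripper opens to 92 mm and grips with 3 to 60 N. Pads are 19 mm wide; open, the fingers measure 130 mm over their backs; the gripper's body (75 mm by 190 mm) begins 47 mm behind the grasp point.
Start: joints at [-1.403, 0.434, 0.025, 1.573, -0.012, 1.134, -0.075], TCP at [0.167, 0.602, 0.227] pointing down, gripper open.
Joint ranges: [-2.62, 2.62], [-0.44, 2.09], [-1.27, 1.32], [0.08, 2.57], [-1.32, 4.46], [0.12, 2], [-2.74, 2.74]. Speed limits (rad/s): [2.22, 2.22, 3.01, 3.01, 3.14, 3.14, 3.14].

### API

Orientations are given as a rotation vector (axis times angle).
In Python, from cell import * gives the robot as it stands.
- The arm moves only by the tool drive_tool, never from a script. Its argument "increments" is a list of rows, each an object of numbers: "grip": the gripper's target within -1 to 1 (shut at 1, half-way at 0, fully open at -1); "tx", "ty", "tz": the shift along the world's x, y, z normalised to -1 to 1, where 1 is 400 mm; "turn": the turn about the world's z normalised to -1 to 1, where 1 is 60 degrees. In form: [{"grip": .., "tx": .., "ty": .., "tz": .., "turn": ..}, ...]. A call has 1 to 20 rows; each row is the pose to reach, as a shift and turn from the pose measured when the call began; what a row does not reach only later rows make up. A row lasts 1/10 s, in which the tool goes at most 50 mm and 8.59 degrees, less where a joint would pass 70% of its speed; a pose out of reach is approached as far as the arm can. A call with a number of a shift or a turn outside -1 to 1 is refused whole. A call with a gripper value outside its range is refused whole. The fingers move at their own pace and stop on an object; "newtons" is the grip in N (left out, the last holds). Time passes only in rows, so rows that repeat a pose let the fingers close. It gives the time, the measured TCP pose, the force and the opening at its end, in the units of the state.
- observe(): the state, without advancing time (a new reading comes with each control period).
- get_image(name): name is "scene" or "top" or "wrist"; returns the picture (400x640x3 uint8, red, green, blue); there is no depth.
- camera_info(name): a dict with "fx", "fy", "cx", "cy" (pixels), "eye" and "rotation" of the camera in the world; the wrist camera has in their place "hand_eye" (4x4, takes a point from camera to tool coordinates, whose origin is the TCP and whose axes are the flange's). Camera axes: x right, y down, z forward; pixel columns grow to the right and rows downward; lengths in m; the calibration is good to about 2 mm. The wrist camera is an equidistant fisheye: a pixel r from the principal point sees the ray r / f radians off the axis. A picture is of the moment at which its call begins: read the wrist's pose just before it. camera_info takes no time and is no camera call.
- sign_off(): hands the job in, once; it reports no verdict.
The state is a dict: "clock": time; "joints": joint angles; "dq": joint speeds; "joint_efforts": joint torques, N m; "position": TCP position; "ee_rot": TCP orientation; "force": force on the tool from outside, world axes, zero at the start; "ft_torque": the same for the moment, N m; "width": opening from 0.0 (shut) to 1.0 (fully open).
Only numpy, scipy, OpenCV 4.12 (cv2) and the standard library are available. Lean on these libraries where they do the work, as an engineer would, in place of code of your own. Each camera call takes 0.05 s, during which the arm holds its last target. There are 200 camera calls.

### The job

Start up the green seedling-tray lifter: test its red mushroom stop by pushing it down until it latches, then twist it clockwise until it pops back up. Then swing the yellow-knobbed lever clockwise (seen from above) exactly four clicks, felt through the lever, never going on to a fifth. The program finishes while still holding the lever at the fourth click, as it springs back if let go; leave the clay pot, the jar and the seed tin where they are.

Things in the scene. Friction and masses are not known exactly. Their poses are not given: they have to be found in the camera images.
- lifter: Green machine box fixed to the table, 240 mm (its x) by 460 mm (its y), flat deck 60 mm up. Origin: centre of its underside; its front faces -x. In its frame: stop axis x -30, y 175 mm; lever pivot x 0, y -110 mm; between them a seedling tray (centre x 40, y 40, 115 x 125 mm, leaves to 60 mm above the deck, rising 18 mm per rad of lever) and four pins 50 mm high.
- stop_top (a point): Centre of the flat top of the red mushroom cap: diameter 40 mm, 18 mm thick, straight sides. When up, its top is 34 mm and its underside 16 mm above the deck; latched down, 8 mm lower. A yellow disc 4 mm high, 60 mm across lies under it. It can be gripped across its sides in any direction.
- stop_stem (a joint): How far the stop is pressed, m: 0 up, 0.0095 hard down. Sprung upwards (3 N at the top, 5 to 6 N down). Pressed past 0.0085 it latches and stays at about 0.008 when let go; it springs back to 0 only once the cap is twisted and your grip opened.
- stop_cap (a joint): How far the cap is twisted, rad: 0 as it stands, growing clockwise seen from above, end stop at 1.0. The latch lets go by about 0.6. Light friction; it stays where it is turned.
- lever_post (a point): Centre (half-way up) of the upright yellow knob on the lever's end: diameter 24 mm, from 26 to 70 mm above the deck, 100 mm from the pivot axis. The 18 mm wide steel arm lies 18 to 26 mm above the deck, from pivot to knob; nothing else stands beside the knob.
- lever (a joint): Lever angle, rad: 0 at rest, growing clockwise seen from above, max 1.75. At rest the arm points 1.75 rad clockwise from the lifter's x axis; it swings towards the front. A spring drives it back to 0 (4-6 N at the knob). After free travel it meets the first stud (push up 3 N: not yet a click). Then every 0.22 rad the push falls to 2-4 N and at the click jumps to 8-9 N. The studs cannot hold it.
- quadrant: Round steel plate (106 mm across) with 7 upright brass studs (7 mm thick, on a 45 mm radius) on the deck under the lever, centred on its pivot, fixed, its angle different each time. Origin on the pivot axis at deck height. Counting clockwise, stud k stands (4.5 - k) x 0.22 rad counter-clockwise of its x axis; click k is the arm seated between studs k and k+1, so at click 4 the arm lies along x.
- clay_pot_mid (a point): Empty terracotta pot, 80 mm across, 75 mm high, loose beside the lifter; the point is its centre half-way up. Bystander.
- jar_mid (a point): Closed glass jar with metal cap, 66 mm across, 90 mm high, loose beside the lifter; the point is its centre half-way up. Bystander.
- tin_mid (a point): Closed blue seed tin, 48 mm across, 45 mm high, standing loose on the lifter's deck near its far left corner (about x 85, y 180 mm in the lifter's frame); the point is its centre half-way up. Bystander.

How it is judged:
On the way, in this order (a step that is already met when the one before it is completed fails the run):
1. the stop is pressed down and latched (value of joint stop_stem above 0.007 m), for 0.2 s.
2. the stop has been twisted and has popped back up (value of joint stop_stem below 0.0015 m and value of joint stop_cap above 0.35 rad), for 0.2 s.
3. the lever has passed its first click (y of lever_post in the frame of quadrant below 0.064 m).
At the end, for the whole second after the job is handed in: The fingers hold the lever still at the fourth click (knob within 8 mm of its seat, i.e. about a third of a click either way) with at least 1 N, the stop is up, and clay pot, jar and seed tin are within 25 mm of where they were (y of lever_post in the frame of quadrant between -0.008 and 0.008 m and x of lever_post in the frame of quadrant above 0.08 m and contact force between the fingers and lever above 1 N and velocity of joint lever between -0.1 and 0.1 rad/s and value of joint stop_stem below 0.0015 m and distance of each of clay_pot_mid, jar_mid, tin_mid from where it was at the start of the episode below 0.025 m); the arm keeps its last pose, push and grip.
It fails at once if the lever went on over the fifth stud to the fifth click (y of lever_post in the frame of quadrant below -0.016 m and x of lever_post in the frame of quadrant above 0 m).
It fails at once if the clay pot was disturbed (distance of clay_pot_mid from where it was at the start of the episode above 0.03 m or angle between clay_pot_mid's own z axis and vertical above 0.5 rad).
It fails at once if the jar was disturbed (distance of jar_mid from where it was at the start of the episode above 0.03 m or angle between jar_mid's own z axis and vertical above 0.5 rad).
It fails at once if the seed tin was disturbed (distance of tin_mid from where it was at the start of the episode above 0.03 m).
It also fails if it takes over 72 s, if anything falls off the work surface, if the arm or the gripper's body presses on something with over 40 N, if the wrist force passes 120 N, or if a joint passes its speed limit or range.

## Working session

There is one attempt and no reset: what is moved stays moved. The work goes in short steps, Python scripts to look and compute and a tool call to move; the robot and the scene stay as the last step left them, time stands still between calls to the robot, and variables do not carry over. Pictures are saved under pics/ and viewed, about 8 in all and at most 12, crops included, and the job is handed in when it is done.

Besides the shell and the picture viewer there is one more tool, called after "Request:" as name([rows], argument=value, ...), one row to a line, values as JSON. drive_tool: Moves the arm, as the interface text tells. Its arguments: {"type":"object","properties":{"increments":{"type":"array","items":{"type":"object","properties":{"grip":{"type":"number"},"tx":{"type":"number"},"ty":{"type":"number"},"tz":{"type":"number"},"turn":{"type":"number"}}}},"newtons":{"type":"number"}},"required":["increments"]}

```bash
mkdir -p pics; cat > h.py <<'E'
from cell import *
import numpy as np, cv2
from scipy.spatial.transform import Rotation as R
def ray2plane(name,u,v,z):
    c=camera_info(name); d=np.array([(u-c["cx"])/c["fx"],(v-c["cy"])/c["fy"],1.]); d=np.array(c["rotation"])@d
    e=np.array(c["eye"]); return e+d*(z-e[2])/d[2]
def wrist2plane(u,v,z,pos,rot):
    c=camera_info("wrist"); dx,dy=u-c["cx"],v-c["cy"]; a=np.hypot(dx/c["fx"],dy/c["fy"]); ph=np.arctan2(dy/c["fy"],dx/c["fx"])
    d=np.array([np.sin(a)*np.cos(ph),np.sin(a)*np.sin(ph),np.cos(a)])
    H=np.array(c["hand_eye"]); Rw=R.from_rotvec(rot).as_matrix()
    e=Rw@H[:3,3]+pos; d=Rw@H[:3,:3]@d; return e+d*(z-e[2])/d[2]
def save(name,f,crop=None,s=1):
    im=np.array(get_image(name))[:,:,::-1]
    if crop: x,y,w,h=crop; im=im[y:y+h,x:x+w]
    if s!=1: im=cv2.resize(im,None,fx=s,fy=s,interpolation=cv2.INTER_CUBIC)
    cv2.imwrite("pics/"+f,im)
E
python3 - <<'E'
from h import *
print({k:np.round(v,3).tolist() for k,v in observe().items()})
for n in("top","scene","wrist"): print(n,camera_info(n))
try: print(grip_point_offset)
except Exception as e: print(e)
save("top","top0.png"); save("scene","scene0.png")
E
```

```text
{'clock': 0.0, 'joints': [-1.403, 0.435, 0.025, 1.574, -0.012, 1.134, -0.075], 'dq': [0.0, 0.0, -0.0, -0.0, -0.001, -0.003, -0.001], 'joint_efforts': [0.001, -66.784, 0.986, -31.445, -0.06, 0.043, 0.0], 'position': [0.167, 0.602, 0.226], 'ee_rot': [-0.424, -3.113, 0.002], 'force': [0.258, -0.439, 0.43], 'ft_torque': [0.02, -0.004, -0.018], 'width': 0.999}
top {'fx': 379.82119005672723, 'fy': 379.82119005672723, 'cx': 318.4826316719569, 'cy': 205.91684394061969, 'eye': array([0.51127904, 0.02329806, 1.13386849]), 'rotation': array([-2.21171105,  2.15631749, -0.10248424])}
scene {'fx': 489.7984538665445, 'fy': 489.7984538665445, 'cx': 324.99480196782696, 'cy': 207.30289780736223, 'eye': array([ 1.18006084, -0.28098473,  1.15992988]), 'rotation': array([-2.23576077, -1.39122099,  0.3893157 ])}
wrist {'fx': 309.70691628693146, 'fy': 309.70691628693146, 'cx': 319.8533026935652, 'cy': 199.4636400136577, 'hand_eye': array([[ 1.00068044e-03, -9.54027151e-01, -2.99718526e-01,
         8.01809009e-02],
       [ 9.99999366e-01,  1.10954186e-03, -1.93025277e-04,
         9.23964563e-04],
       [ 5.16701605e-04, -2.99718142e-01,  9.54027656e-01,
        -1.56839511e-01],
       [ 0.00000000e+00,  0.00000000e+00,  0.00000000e+00,
         1.00000000e+00]])}
0.0188
```

View pics/top0.png

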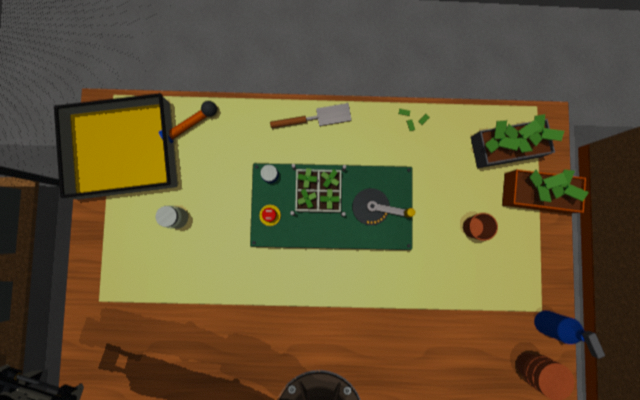

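View pics/scene0.png

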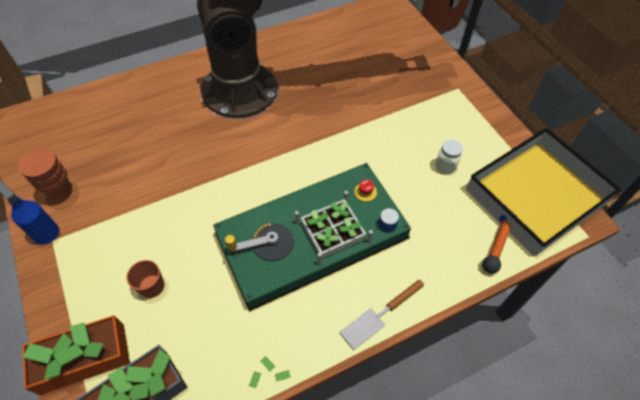

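The top view shows the lifter at cols 251-412 and rows 163-250. The stop is at (270,215), the lever pivot near (372,206), the knob near (410,212), the tin at (269,173), the jar at (172,217) and the pot at (480,226). I'll enlarge it next.

```bash
sed -i 's/d=np.array(c\["rotation"\])@d/d=R.from_rotvec(c["rotation"]).apply(d)/' h.py
python3 - <<'E'
from h import *
im=cv2.imread("pics/top0.png")
c=cv2.resize(im[155:255,245:420],None,fx=4.5,fy=4.5,interpolation=cv2.INTER_CUBIC); cv2.imwrite("pics/c1.png",cv2.convertScaleAbs(c,alpha=1.5))
for n,u,v,z in [("stop",270,214.5,.094),("pivot",372,206,.09),("knob",410,212,.13),("c_fl",251,247,.06),("c_fr",412,250,.06),("c_bl",252,163,.06),("c_br",412,167,.06),("tin",269,173,.105)]: print(n,ray2plane("top",u,v,z).round(4))
for n,u,v,z in [("stop",366,186,.094),("knob",230,240,.13),("tin",389,215,.105)]: print(n,ray2plane("scene",u,v,z).round(4))
E
```

```text
stop [0.5709 0.1452 0.094 ]
pivot [ 0.6018 -0.1348  0.09  ]
knob [ 0.585 -0.23   0.13 ]
c_fl [0.4802 0.1992 0.06  ]
c_fr [ 0.4829 -0.2538  0.06  ]
c_bl [0.7188 0.2058 0.06  ]
c_br [ 0.7197 -0.2528  0.06  ]
tin [0.6837 0.1507 0.105 ]
stop [0.5726 0.1524 0.094 ]
knob [ 0.5878 -0.2288  0.13  ]
tin [0.6822 0.1571 0.105 ]
```

View pics/c1.png

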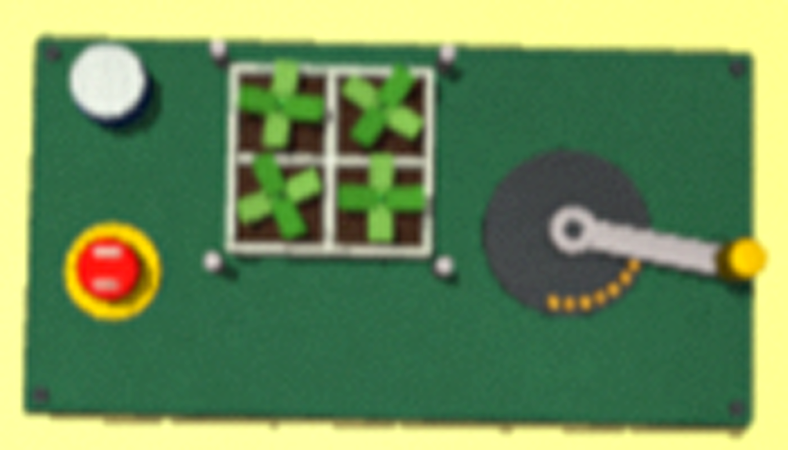

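Crop (4.5x, offset 245,155): the stop cap centre is (109,268), the plate centre (567,232), and the lever ring (573,229). The knob top is (745,257). The seven studs run from (635,265) clockwise to (551,301).

```bash
python3 - <<'E'
from h import *
P=lambda u,v,z: ray2plane("top",245+(u+.5)/4.5-.5,155+(v+.5)/4.5-.5,z)
# lifter frame from deck corners
src=np.array([[.12,.23],[.12,-.23],[-.12,-.23],[-.12,.23]]); pix=[(38,38),(752,55),(750,427),(25,411)]
dst=np.array([P(u,v,.06)[:2] for u,v in pix]); print(dst.round(4))
a=src-src.mean(0); b=dst-dst.mean(0); yaw=np.arctan2((a[:,0]*b[:,1]-a[:,1]*b[:,0]).sum(),(a*b).sum())
M=np.array([[np.cos(yaw),-np.sin(yaw)],[np.sin(yaw),np.cos(yaw)]]); o=dst.mean(0)
print("o",o,"yaw",yaw); L=lambda x,y:(o+M@[x,y]).round(4)
pv=L(0,-.11); print("stop",L(-.03,.175),"pivot",pv,"tin",L(.085,.18))
a0=yaw-1.75; print("knob pred",pv+.1*np.array([np.cos(a0),np.sin(a0)]))
print("meas stop",P(109,268,.094)[:2],"plate",P(567,232,.062)[:2],"ring",P(573,229,.09)[:2],"knob",P(745,257,.13)[:2],"tin",P(109,80,.105)[:2])
for z in(.066,.075):
  s=np.array([P(u,v,z)[:2] for u,v in [(635,265),(626,280),(614,291),(599,299),(583,303),(567,304),(551,301)]])
  c=P(567,232,.062)[:2]
  for cc in(pv,c):
    d=s-cc; an=np.arctan2(d[:,1],d[:,0]); q=an-(4.5-np.arange(1,8))*.22
    print(z,np.hypot(*d.T).round(3),an.round(3),"quad yaw",q.round(3),q.mean().round(3))
E
```

```text
[[ 0.7188  0.2028]
 [ 0.7202 -0.252 ]
 [ 0.4842 -0.2518]
 [ 0.4831  0.2017]]
o [ 0.60155014 -0.02483264] yaw 0.0026552855575688113
stop [0.5711 0.1501] pivot [ 0.6018 -0.1348] tin [0.6861 0.1554]
knob pred [ 0.58423673 -0.23324558]
meas stop [0.57169899 0.14844946] plate [ 0.60365089 -0.13505126] ring [ 0.60318137 -0.13457867] knob [ 0.58570288 -0.23043109] tin [0.68540409 0.15120549]
0.066 [0.046 0.046 0.046 0.045 0.044 0.044 0.043] [-1.973 -2.213 -2.436 -2.673 -2.906 -3.135  2.913] quad yaw [-2.743 -2.763 -2.766 -2.783 -2.796 -2.805  3.463] -1.885
0.066 [0.047 0.047 0.047 0.046 0.046 0.046 0.045] [-2.012 -2.247 -2.466 -2.696 -2.921 -3.141  2.917] quad yaw [-2.782 -2.797 -2.796 -2.806 -2.811 -2.811  3.467] -1.905
0.075 [0.045 0.045 0.045 0.045 0.044 0.044 0.044] [-2.    -2.244 -2.47  -2.707 -2.939  3.117  2.888] quad yaw [-2.77  -2.794 -2.8   -2.817 -2.829  3.447  3.438] -1.018
0.075 [0.046 0.046 0.046 0.046 0.046 0.046 0.046] [-2.04  -2.278 -2.499 -2.729 -2.953  3.113  2.892] quad yaw [-2.81  -2.828 -2.829 -2.839 -2.843  3.443  3.442] -1.038
```

Request:
drive_tool([
  {"grip": 1,"tx": 0.1,"ty": -0.11,"tz": 0,"turn": 0},
  {"grip": 1,"tx": 0.2,"ty": -0.22,"tz": 0,"turn": -0.05},
  {"grip": 1,"tx": 0.3,"ty": -0.33,"tz": 0,"turn": -0.1},
  {"grip": 1,"tx": 0.4,"ty": -0.44,"tz": 0,"turn": -0.15},
  {"grip": 1,"tx": 0.5,"ty": -0.55,"tz": 0,"turn": -0.2},
  {"grip": 1,"tx": 0.6,"ty": -0.66,"tz": 0,"turn": -0.24},
  {"grip": 1,"tx": 0.7,"ty": -0.77,"tz": 0,"turn": -0.24},
  {"grip": 1,"tx": 0.78,"ty": -0.88,"tz": 0,"turn": -0.24},
  {"grip": 1,"tx": 0.83,"ty": -0.98,"tz": 0,"turn": -0.24},
  {"grip": 1,"tx": 0.83,"ty": -0.98,"tz": 0,"turn": -0.24},
  {"grip": 1,"tx": 0.83,"ty": -0.98,"tz": 0,"turn": -0.24},
  {"grip": 1,"tx": 0.83,"ty": -0.98,"tz": 0,"turn": -0.24},
  {"grip": 1,"tx": 0.83,"ty": -0.98,"tz": 0,"turn": -0.24},
])

```text
clock: 1.4
position: [0.4986, 0.2101, 0.2257]
ee_rot: [-0.811, -3.034, 0.002]
force: [-0.4, -0.1, 0.2]
width: 0.005
```

```bash
python3 - <<'E'
from h import *
s=observe(); print(s["position"],s["ee_rot"]); save("wrist","w1.png"); 
E
```

```text
[0.49864835 0.21014617 0.22571166] [-8.10977362e-01 -3.03393457e+00  2.33298319e-03]
```

View pics/w1.png

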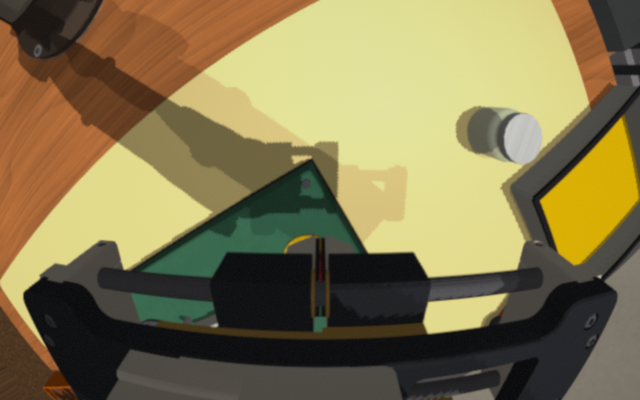

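The wrist view shows the lifter's front-left corner at (312,160) and the jar at (510,135). The fingers hide the stop. The top and scene estimates agree to about 3 mm on (0.5715, 0.150), so I'll press there.

Request:
drive_tool([
  {"grip": 1,"tx": 0.09,"ty": -0.075,"tz": 0},
  {"grip": 1,"tx": 0.1825,"ty": -0.15,"tz": 0},
  {"grip": 1,"tx": 0.1825,"ty": -0.15,"tz": -0.1},
  {"grip": 1,"tx": 0.1825,"ty": -0.15,"tz": -0.2},
  {"grip": 1,"tx": 0.1825,"ty": -0.15,"tz": -0.3},
  {"grip": 1,"tx": 0.1825,"ty": -0.15,"tz": -0.3},
  {"grip": 1,"tx": 0.1825,"ty": -0.15,"tz": -0.3},
  {"grip": 1,"tx": 0.1825,"ty": -0.15,"tz": -0.3},
])

```text
invalid input
```

```bash
python3 - <<'E'
from h import *
im=[np.array(get_image("scene"))[130:250,290:430,::-1],np.array(get_image("top"))[160:250,240:345,::-1]]
im=[cv2.resize(i,(560,480) if k==0 else (560,480),interpolation=cv2.INTER_CUBIC) for k,i in enumerate(im)]
cv2.imwrite("pics/s2.png",cv2.resize(np.hstack(im),(800,343)))
E
```

```text
(no output)
```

View pics/s2.png

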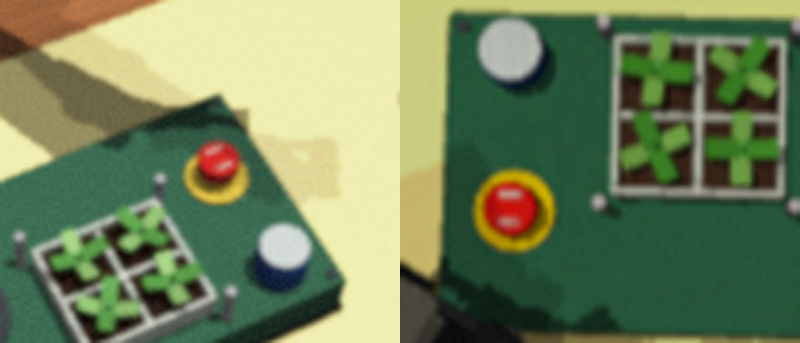

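The move was refused because every row needs `turn`. Both crops show the stop clear and untouched, at about (366,185) in scene and (269,214) in top. I'll resend it with `turn`.

Request:
drive_tool([
  {"grip": 1,"tx": 0.09,"ty": -0.075,"tz": 0,"turn": 0},
  {"grip": 1,"tx": 0.1825,"ty": -0.15,"tz": 0,"turn": 0},
  {"grip": 1,"tx": 0.1825,"ty": -0.15,"tz": -0.1,"turn": 0},
  {"grip": 1,"tx": 0.1825,"ty": -0.15,"tz": -0.2,"turn": 0},
  {"grip": 1,"tx": 0.1825,"ty": -0.15,"tz": -0.3,"turn": 0},
  {"grip": 1,"tx": 0.1825,"ty": -0.15,"tz": -0.3,"turn": 0},
  {"grip": 1,"tx": 0.1825,"ty": -0.15,"tz": -0.3,"turn": 0},
  {"grip": 1,"tx": 0.1825,"ty": -0.15,"tz": -0.3,"turn": 0},
])

```text
clock: 2.35
position: [0.5725, 0.1523, 0.1081]
ee_rot: [0.805, 3.035, 0.001]
force: [-0.2, 0.8, 0.3]
width: 0.005
```

Request:
drive_tool([
  {"grip": 1,"tx": -0.0025,"ty": -0.005,"tz": -0.03,"turn": 0},
  {"grip": 1,"tx": -0.0025,"ty": -0.005,"tz": -0.045,"turn": 0},
  {"grip": 1,"tx": -0.0025,"ty": -0.005,"tz": -0.055,"turn": 0},
  {"grip": 1,"tx": -0.0025,"ty": -0.005,"tz": -0.06,"turn": 0},
  {"grip": 1,"tx": -0.0025,"ty": -0.005,"tz": -0.06,"turn": 0},
  {"grip": 1,"tx": -0.0025,"ty": -0.005,"tz": -0.06,"turn": 0},
])

```text
clock: 2.95
position: [0.5726, 0.1506, 0.0849]
ee_rot: [0.805, 3.033, 0.003]
force: [1.7, 0.9, 5.9]
width: 0.004
```

Request:
drive_tool([
  {"grip": 1,"tx": 0,"ty": 0,"tz": -0.004,"turn": 0},
  {"grip": 1,"tx": 0,"ty": 0,"tz": -0.006,"turn": 0},
  {"grip": 1,"tx": 0,"ty": 0,"tz": -0.006,"turn": 0},
])

```text
clock: 3.25
position: [0.5731, 0.1507, 0.0845]
ee_rot: [0.805, 3.032, 0.006]
force: [-6.2, -0.5, 21.1]
width: 0.004
```

The force rose to 21 N at z 0.0845, so the stop is hard down and latched. Next I'll lift, open to about 65 mm, and check.

Request:
drive_tool([
  {"grip": 1,"tx": -0.004,"ty": 0,"tz": 0.05,"turn": 0},
  {"grip": -0.4,"tx": -0.004,"ty": 0,"tz": 0.1,"turn": 0},
  {"grip": -0.4,"tx": -0.004,"ty": 0,"tz": 0.1,"turn": 0},
  {"grip": -0.4,"tx": -0.004,"ty": 0,"tz": 0.1,"turn": 0},
  {"grip": -0.4,"tx": -0.004,"ty": 0,"tz": 0.1,"turn": 0},
  {"grip": -0.4,"tx": -0.004,"ty": 0,"tz": 0.1,"turn": 0},
], newtons=15)

```text
clock: 3.85
position: [0.5707, 0.1505, 0.1235]
ee_rot: [0.805, 3.033, 0.004]
force: [-0.4, 0.2, 0.1]
width: 0.389
```

```bash
python3 - <<'E'
from h import *
s=observe(); print(s["position"],s["ee_rot"],s["width"]); save("wrist","w2.png",(160,150,320,240),2)
E
```

```text
[0.57074569 0.15052587 0.1234773 ] [0.80527207 3.03335788 0.00384612] 0.3894620642010539
```

View pics/w2.png

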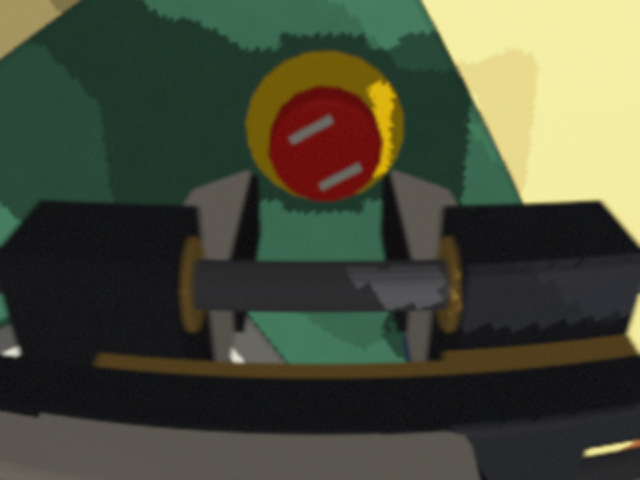

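The wrist view shows the latched cap centred between the opening fingers at (322,220), with the yellow disc around it.

```bash
python3 - <<'E'
from h import *
s=observe(); print(wrist2plane(322.5,221.5,.086,s["position"],s["ee_rot"]))
E
```

```text
[0.56923881 0.15505987 0.086     ]
```

Request:
drive_tool([
  {"grip": -0.4,"tx": 0,"ty": 0,"tz": 0,"turn": 0},
  {"grip": -0.4,"tx": 0,"ty": 0,"tz": 0,"turn": 0},
  {"grip": -0.4,"tx": 0,"ty": 0,"tz": 0,"turn": 0},
  {"grip": -0.4,"tx": 0,"ty": 0,"tz": 0,"turn": 0},
  {"grip": -0.4,"tx": 0,"ty": 0,"tz": 0,"turn": 0},
])

```text
clock: 4.4
position: [0.5709, 0.1506, 0.1236]
ee_rot: [0.805, 3.033, 0.004]
force: [0.1, 0.2, 0.2]
width: 0.698
```

Request:
drive_tool([
  {"grip": -0.4,"tx": -0.003,"ty": 0.005,"tz": -0.05,"turn": 0},
  {"grip": -0.4,"tx": -0.003,"ty": 0.005,"tz": -0.1,"turn": 0},
  {"grip": -0.4,"tx": -0.003,"ty": 0.005,"tz": -0.125,"turn": 0},
  {"grip": -0.4,"tx": -0.003,"ty": 0.005,"tz": -0.137,"turn": 0},
  {"grip": -0.4,"tx": -0.003,"ty": 0.005,"tz": -0.137,"turn": 0},
  {"grip": -0.4,"tx": -0.003,"ty": 0.005,"tz": -0.137,"turn": 0},
])

```text
clock: 5.0
position: [0.5703, 0.1526, 0.0695]
ee_rot: [0.805, 3.032, 0.005]
force: [0.3, 0.2, 0.3]
width: 0.699
```

Request:
drive_tool([
  {"grip": 1,"tx": 0,"ty": 0,"tz": 0,"turn": 0},
  {"grip": 1,"tx": 0,"ty": 0,"tz": 0,"turn": 0},
  {"grip": 1,"tx": 0,"ty": 0,"tz": 0,"turn": 0},
  {"grip": 1,"tx": 0,"ty": 0,"tz": 0,"turn": 0},
  {"grip": 1,"tx": 0,"ty": 0,"tz": 0,"turn": 0},
  {"grip": 1,"tx": 0,"ty": 0,"tz": 0,"turn": 0},
  {"grip": 1,"tx": 0,"ty": 0,"tz": 0,"turn": 0},
  {"grip": 1,"tx": 0,"ty": 0,"tz": 0,"turn": 0},
  {"grip": 1,"tx": 0,"ty": 0,"tz": 0,"turn": 0},
])

```text
clock: 5.9
position: [0.5705, 0.1528, 0.0696]
ee_rot: [0.805, 3.032, 0.005]
force: [0.7, 1.5, 2.9]
width: 0.432
```

Gripped: the opening is 39.7 mm on the 40 mm cap. Now the clockwise twist of 48°.

Request:
drive_tool([
  {"grip": 1,"tx": 0,"ty": 0,"tz": 0,"turn": -0.1},
  {"grip": 1,"tx": 0,"ty": 0,"tz": 0,"turn": -0.2},
  {"grip": 1,"tx": 0,"ty": 0,"tz": 0,"turn": -0.3},
  {"grip": 1,"tx": 0,"ty": 0,"tz": 0,"turn": -0.4},
  {"grip": 1,"tx": 0,"ty": 0,"tz": 0,"turn": -0.5},
  {"grip": 1,"tx": 0,"ty": 0,"tz": 0,"turn": -0.6},
  {"grip": 1,"tx": 0,"ty": 0,"tz": 0,"turn": -0.7},
  {"grip": 1,"tx": 0,"ty": 0,"tz": 0,"turn": -0.8},
  {"grip": 1,"tx": 0,"ty": 0,"tz": 0,"turn": -0.8},
  {"grip": 1,"tx": 0,"ty": 0,"tz": 0,"turn": -0.8},
])

```text
clock: 6.9
position: [0.5707, 0.153, 0.0698]
ee_rot: [1.964, 2.444, 0.003]
force: [0.8, 1.2, 4.8]
width: 0.433
```

Request:
drive_tool([
  {"grip": -0.4,"tx": 0,"ty": 0,"tz": 0,"turn": 0},
  {"grip": -0.4,"tx": 0,"ty": 0,"tz": 0,"turn": 0},
  {"grip": -0.4,"tx": 0,"ty": 0,"tz": 0,"turn": 0},
  {"grip": -0.4,"tx": 0,"ty": 0,"tz": 0,"turn": 0},
  {"grip": -0.4,"tx": 0,"ty": 0,"tz": 0,"turn": 0},
  {"grip": -0.4,"tx": 0,"ty": 0,"tz": 0.08,"turn": 0},
  {"grip": -0.4,"tx": 0,"ty": 0,"tz": 0.16,"turn": 0},
  {"grip": -0.4,"tx": 0,"ty": 0,"tz": 0.24,"turn": 0},
  {"grip": -0.4,"tx": 0,"ty": 0,"tz": 0.32,"turn": 0},
  {"grip": -0.4,"tx": 0,"ty": 0,"tz": 0.32,"turn": 0},
  {"grip": -0.4,"tx": -0.1,"ty": 0,"tz": 0.32,"turn": 0},
  {"grip": -0.4,"tx": -0.1,"ty": -0.1,"tz": 0.32,"turn": 0},
])

```text
clock: 8.1
position: [0.5263, 0.1194, 0.1963]
ee_rot: [1.954, 2.459, 0.001]
force: [0.8, 1.1, -1.6]
width: 0.699
```

```bash
python3 - <<'E'
from h import *
im=np.array(get_image("scene"))[150:250,310:430,::-1]
cv2.imwrite("pics/s3.png",cv2.resize(im,None,fx=5,fy=5,interpolation=cv2.INTER_CUBIC))
E
```

```text
(no output)
```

View pics/s3.png

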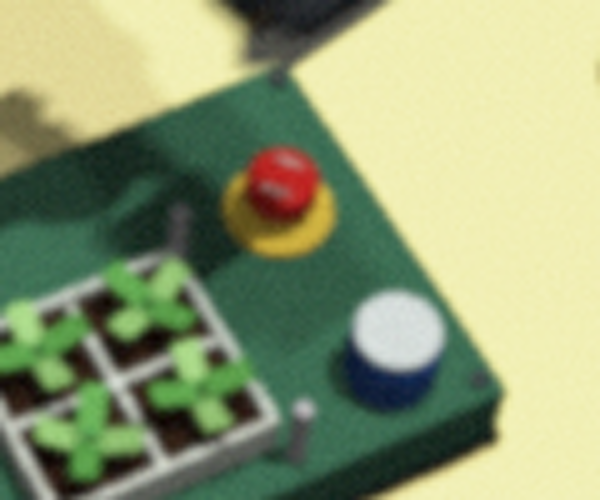

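The cap is up at its starting offset from the disc, its marks are turned, and the tin is in place. Next is the knob at about (0.5855, -0.231).

Request:
drive_tool([
  {"grip": -0.4,"tx": 0.02,"ty": -0.11,"tz": 0,"turn": -0.05},
  {"grip": -0.4,"tx": 0.04,"ty": -0.22,"tz": 0,"turn": -0.1},
  {"grip": -0.4,"tx": 0.06,"ty": -0.33,"tz": 0,"turn": -0.15},
  {"grip": -0.4,"tx": 0.08,"ty": -0.44,"tz": 0,"turn": -0.2},
  {"grip": -0.4,"tx": 0.1,"ty": -0.55,"tz": 0,"turn": -0.25},
  {"grip": -0.4,"tx": 0.12,"ty": -0.66,"tz": 0,"turn": -0.3},
  {"grip": -0.4,"tx": 0.14,"ty": -0.77,"tz": 0,"turn": -0.37},
  {"grip": -0.4,"tx": 0.148,"ty": -0.876,"tz": 0,"turn": -0.37},
  {"grip": -0.4,"tx": 0.148,"ty": -0.876,"tz": -0.05,"turn": -0.37},
  {"grip": -0.4,"tx": 0.148,"ty": -0.876,"tz": -0.07,"turn": -0.37},
  {"grip": -0.4,"tx": 0.148,"ty": -0.876,"tz": -0.07,"turn": -0.37},
  {"grip": -0.4,"tx": 0.148,"ty": -0.876,"tz": -0.07,"turn": -0.37},
])

```text
clock: 9.35
position: [0.5878, -0.2414, 0.1692]
ee_rot: [2.397, 2.023, -0.004]
force: [-0.6, 0.4, -0.7]
width: 0.704
```

```bash
python3 - <<'E'
from h import *
s=observe(); print(s["position"],s["ee_rot"],s["joints"]); save("wrist","w3.png",(160,150,320,240),2)
E
```

```text
[ 0.58775098 -0.241425    0.16917216] [ 2.397144    2.02341821 -0.00361566] [-0.13799575  0.56544285  0.68199529  1.65880726 -0.39377746  1.05630771
  0.49478876]
```

View pics/w3.png

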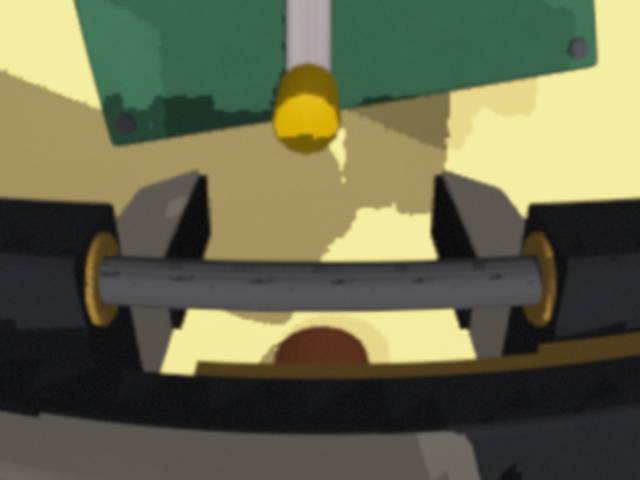

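The knob top is centred at (307,122) in the crop, which is (313.5,211) in the full image. The arm runs straight up the picture, so the jaws are tangential to its swing.

```bash
python3 - <<'E'
from h import *
s=observe(); print(wrist2plane(313.5,211,.13,s["position"],s["ee_rot"]), s["position"])
E
```

```text
[ 0.5873067  -0.22924457  0.13      ] [ 0.58801379 -0.24159316  0.169674  ]
```

Request:
drive_tool([
  {"grip": -0.4,"tx": -0.004,"ty": 0.028,"tz": 0,"turn": 0},
  {"grip": -0.4,"tx": -0.004,"ty": 0.028,"tz": -0.07,"turn": 0},
  {"grip": -0.4,"tx": -0.004,"ty": 0.028,"tz": -0.14,"turn": 0},
  {"grip": -0.4,"tx": -0.004,"ty": 0.028,"tz": -0.18,"turn": 0},
  {"grip": -0.4,"tx": -0.004,"ty": 0.028,"tz": -0.198,"turn": 0},
  {"grip": -0.4,"tx": -0.004,"ty": 0.028,"tz": -0.198,"turn": 0},
  {"grip": -0.4,"tx": -0.004,"ty": 0.028,"tz": -0.198,"turn": 0},
])

```text
clock: 10.1
position: [0.587, -0.2307, 0.0915]
ee_rot: [2.395, 2.022, -0.002]
force: [1.0, -0.2, 0.6]
width: 0.699
```

Request:
drive_tool([
  {"grip": 1,"tx": 0,"ty": 0,"tz": 0,"turn": 0},
  {"grip": 1,"tx": 0,"ty": 0,"tz": 0,"turn": 0},
  {"grip": 1,"tx": 0,"ty": 0,"tz": 0,"turn": 0},
  {"grip": 1,"tx": 0,"ty": 0,"tz": 0,"turn": 0},
  {"grip": 1,"tx": 0,"ty": 0,"tz": 0,"turn": 0},
  {"grip": 1,"tx": 0,"ty": 0,"tz": 0,"turn": 0},
  {"grip": 1,"tx": 0,"ty": 0,"tz": 0,"turn": 0},
  {"grip": 1,"tx": 0,"ty": 0,"tz": 0,"turn": 0},
  {"grip": 1,"tx": 0,"ty": 0,"tz": 0,"turn": 0},
  {"grip": 1,"tx": 0,"ty": 0,"tz": 0,"turn": 0},
], newtons=25)

```text
clock: 11.1
position: [0.5848, -0.2304, 0.0913]
ee_rot: [2.399, 2.024, -0.005]
force: [-7.8, 2.7, 6.5]
width: 0.254
```

Knob gripped: the opening is 23.4 mm on the 24 mm knob. Now a helper for the arc and the tangential push.

```bash
cat > arc.py <<'E'
from h import *
import sys
P=np.array([.6025,-.1348]); a0=-1.747; r=.098
s=observe(); p=s["position"]; d=p[:2]-P; th=a0-np.arctan2(d[1],d[0]); th=(th+np.pi)%(2*np.pi)-np.pi
t=np.array([d[1],-d[0]])/np.hypot(*d)   # clockwise tangent
jaw=R.from_rotvec(s["ee_rot"]).as_matrix()[:,1]; j=np.arctan2(jaw[1],jaw[0])
turned=(a0+np.pi/2-j+np.pi/2)%np.pi-np.pi/2   # clockwise turn of jaws vs rest tangent (mod 180)
f=s["force"][:2]; print("t %.2f th %.3f r %.4f push(cw) %.1f rad %.1f z %.4f jawcw %.3f w %.3f"%(s["clock"],th,np.hypot(*d),-f@t,f@d/np.hypot(*d),p[2],turned,s["width"]))
for x in map(float,sys.argv[1:]):
    q=P+r*np.array([np.cos(a0-x),np.sin(a0-x)])-p[:2]; print(x,(q/.4).round(4),"turn",round((turned-x)/np.radians(60),3))
E
python3 arc.py .06 .12 .18 .24 .3
```

```text
t 11.10 th 0.007 r 0.0972 push(cw) -8.1 rad -1.2 z 0.0913 jawcw -0.007 w 0.254
0.06 [-0.0131  0.0007] turn -0.064
0.12 [-0.0273  0.0046] turn -0.121
0.18 [-0.0413  0.0093] turn -0.178
0.24 [-0.0549  0.0148] turn -0.236
0.3 [-0.0681  0.0211] turn -0.293
```

Request:
drive_tool([
  {"grip": 1,"tx": -0.013,"ty": 0.001,"tz": 0,"turn": -0.064},
  {"grip": 1,"tx": -0.027,"ty": 0.005,"tz": 0,"turn": -0.12},
  {"grip": 1,"tx": -0.041,"ty": 0.009,"tz": 0,"turn": -0.178},
  {"grip": 1,"tx": -0.055,"ty": 0.015,"tz": 0,"turn": -0.236},
  {"grip": 1,"tx": -0.055,"ty": 0.015,"tz": 0,"turn": -0.236},
  {"grip": 1,"tx": -0.055,"ty": 0.015,"tz": 0,"turn": -0.236},
])

```text
clock: 11.7
position: [0.5638, -0.2241, 0.0914]
ee_rot: [2.628, 1.714, -0.004]
force: [4.4, 0.5, -3.0]
width: 0.256
```

```bash
python3 arc.py .28 .32 .36
```

```text
t 11.70 th 0.232 r 0.0973 push(cw) 3.9 rad -2.2 z 0.0914 jawcw 0.239 w 0.256
0.28 [-0.0113  0.0033] turn -0.04
0.32 [-0.02    0.0078] turn -0.078
0.36 [-0.0285  0.0127] turn -0.116
```

Request:
drive_tool([
  {"grip": 1,"tx": -0.011,"ty": 0.003,"tz": 0,"turn": -0.04},
  {"grip": 1,"tx": -0.011,"ty": 0.003,"tz": 0,"turn": -0.04},
])

```text
clock: 11.9
position: [0.56, -0.2224, 0.0914]
ee_rot: [2.663, 1.66, -0.003]
force: [4.3, 0.8, -2.8]
width: 0.253
```

Request:
drive_tool([
  {"grip": 1,"tx": -0.01,"ty": 0.005,"tz": 0,"turn": -0.04},
  {"grip": 1,"tx": -0.01,"ty": 0.005,"tz": 0,"turn": -0.04},
])

```text
clock: 12.1
position: [0.5561, -0.2205, 0.0914]
ee_rot: [2.696, 1.605, -0.003]
force: [3.7, -0.2, -2.3]
width: 0.258
```

Request:
drive_tool([
  {"grip": 1,"tx": -0.01,"ty": 0.005,"tz": 0,"turn": -0.04},
  {"grip": 1,"tx": -0.01,"ty": 0.005,"tz": 0,"turn": -0.04},
])

```text
clock: 12.3
position: [0.5523, -0.2184, 0.0914]
ee_rot: [2.729, 1.549, -0.003]
force: [4.3, 0.1, -3.0]
width: 0.257
```

```bash
python3 arc.py .40 .44 .48 .52
```

```text
t 12.30 th 0.365 r 0.0975 push(cw) 3.7 rad -2.3 z 0.0914 jawcw 0.362 w 0.257
0.4 [-0.008   0.0035] turn -0.036
0.44 [-0.0161  0.009 ] turn -0.075
0.48 [-0.024   0.0148] turn -0.113
0.52 [-0.0316  0.021 ] turn -0.151
```

Request:
drive_tool([
  {"grip": 1,"tx": -0.008,"ty": 0.0035,"tz": 0,"turn": -0.036},
  {"grip": 1,"tx": -0.008,"ty": 0.0035,"tz": 0,"turn": -0.036},
])

```text
clock: 12.5
position: [0.5494, -0.2167, 0.0914]
ee_rot: [2.757, 1.5, -0.002]
force: [4.0, 0.7, -3.6]
width: 0.256
```

Request:
drive_tool([
  {"grip": 1,"tx": -0.008,"ty": 0.0055,"tz": 0,"turn": -0.038},
  {"grip": 1,"tx": -0.008,"ty": 0.0055,"tz": 0,"turn": -0.038},
])

```text
clock: 12.7
position: [0.547, -0.2151, 0.0914]
ee_rot: [2.783, 1.446, -0.002]
force: [7.6, -3.3, -7.2]
width: 0.256
```

Request:
drive_tool([
  {"grip": 1,"tx": -0.008,"ty": 0.006,"tz": 0,"turn": -0.038},
  {"grip": 1,"tx": -0.008,"ty": 0.006,"tz": 0,"turn": -0.038},
])

```text
clock: 12.9
position: [0.5444, -0.2131, 0.0914]
ee_rot: [2.809, 1.392, -0.002]
force: [5.3, -0.9, -7.0]
width: 0.255
```

```bash
python3 arc.py .50 .54 .58 .62 .66
```

```text
t 12.90 th 0.462 r 0.0976 push(cw) 4.8 rad -2.4 z 0.0914 jawcw 0.475 w 0.255
0.5 [-0.008   0.0048] turn -0.024
0.54 [-0.0155  0.011 ] turn -0.062
0.58 [-0.0228  0.0176] turn -0.1
0.62 [-0.0298  0.0245] turn -0.139
0.66 [-0.0365  0.0316] turn -0.177
```

Request:
drive_tool([
  {"grip": 1,"tx": -0.008,"ty": 0.005,"tz": 0,"turn": -0.024},
  {"grip": 1,"tx": -0.008,"ty": 0.005,"tz": 0,"turn": -0.024},
])

```text
clock: 13.1
position: [0.542, -0.2114, 0.0914]
ee_rot: [2.824, 1.358, -0.001]
force: [6.6, -1.7, -6.0]
width: 0.259
```

Request:
drive_tool([
  {"grip": 1,"tx": -0.0075,"ty": 0.006,"tz": 0,"turn": -0.038},
  {"grip": 1,"tx": -0.0075,"ty": 0.006,"tz": 0,"turn": -0.038},
])

```text
clock: 13.3
position: [0.5394, -0.2093, 0.0914]
ee_rot: [2.849, 1.303, -0.001]
force: [6.3, -1.3, -5.6]
width: 0.256
```

Request:
drive_tool([
  {"grip": 1,"tx": -0.0073,"ty": 0.0066,"tz": 0,"turn": -0.038},
  {"grip": 1,"tx": -0.0073,"ty": 0.0066,"tz": 0,"turn": -0.038},
])

```text
clock: 13.5
position: [0.5365, -0.2069, 0.0914]
ee_rot: [2.874, 1.248, -0.002]
force: [3.8, -1.4, -4.7]
width: 0.256
```

```bash
python3 arc.py .60 .64 .68 .72
```

```text
t 13.50 th 0.565 r 0.0978 push(cw) 3.8 rad -1.6 z 0.0914 jawcw 0.575 w 0.256
0.6 [-0.0066  0.0054] turn -0.023
0.64 [-0.0135  0.0124] turn -0.062
0.68 [-0.02    0.0197] turn -0.1
0.72 [-0.0263  0.0272] turn -0.138
```

Request:
drive_tool([
  {"grip": 1,"tx": -0.0066,"ty": 0.0055,"tz": 0,"turn": -0.024},
  {"grip": 1,"tx": -0.0066,"ty": 0.0055,"tz": 0,"turn": -0.024},
])

```text
clock: 13.7
position: [0.5341, -0.2048, 0.0914]
ee_rot: [2.888, 1.213, -0.002]
force: [5.3, -1.6, -3.5]
width: 0.257
```

Request:
drive_tool([
  {"grip": 1,"tx": -0.0069,"ty": 0.007,"tz": 0,"turn": -0.038},
  {"grip": 1,"tx": -0.0069,"ty": 0.007,"tz": 0,"turn": -0.038},
])

```text
clock: 13.9
position: [0.5318, -0.2024, 0.0914]
ee_rot: [2.911, 1.156, -0.002]
force: [6.0, -3.2, -7.8]
width: 0.258
```

Request:
drive_tool([
  {"grip": 1,"tx": -0.0066,"ty": 0.0073,"tz": 0,"turn": -0.038},
  {"grip": 1,"tx": -0.0066,"ty": 0.0073,"tz": 0,"turn": -0.038},
])

```text
clock: 14.1
position: [0.5301, -0.2006, 0.0914]
ee_rot: [2.93, 1.099, -0.001]
force: [9.5, -5.9, -11.3]
width: 0.255
```

```bash
python3 arc.py .68 .70 .74 .78 .82
```

```text
t 14.10 th 0.657 r 0.0978 push(cw) 10.8 rad -3.0 z 0.0914 jawcw 0.677 w 0.255
0.68 [-0.004   0.0039] turn -0.003
0.7 [-0.0071  0.0076] turn -0.022
0.74 [-0.0133  0.0153] turn -0.06
0.78 [-0.0191  0.0232] turn -0.098
0.82 [-0.0246  0.0313] turn -0.136
```

The push was flat at about 4 N, then rose to about 8 N at θ≈0.43, fell, and jumped to about 10.8 N at θ≈0.65. I have to decide whether 0.43 was the first stud or click 1. The wrist camera should look straight onto the quadrant, so I'll check the stud angles there alongside enlarged stored views.

```bash
python3 - <<'E'
from h import *
s=observe(); print(s["position"],s["ee_rot"]); im=np.array(get_image("wrist"))[:,:,::-1]; cv2.imwrite("pics/w4.png",im)
t=cv2.imread("pics/top0.png")[185:235,345:415]; c=cv2.imread("pics/scene0.png")[215:265,220:290]
f=lambda i,x:cv2.convertScaleAbs(cv2.resize(i,x,interpolation=cv2.INTER_CUBIC),alpha=1.5)
cv2.imwrite("pics/m4.png",np.vstack([np.hstack([f(t,(400,286)),f(c,(400,286))]),f(im[0:200,170:470],(465,310)) if 0 else cv2.copyMakeBorder(f(im[0:200,160:480],(496,310)),0,0,0,304,cv2.BORDER_CONSTANT)]))
E
```

```text
[ 0.53006274 -0.20058211  0.09144184] [ 2.92997500e+00  1.09862336e+00 -7.98458199e-04]
```

View pics/m4.png

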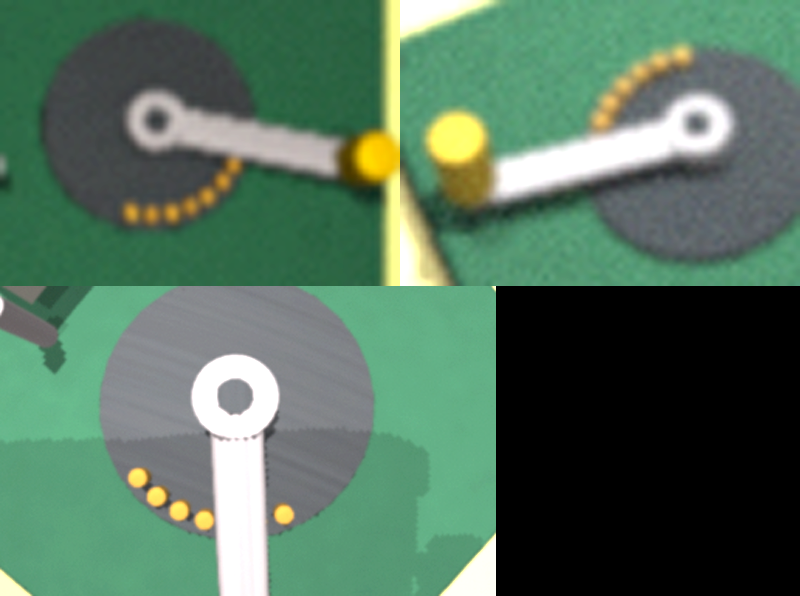

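The wrist view settles it. Around the arm there is one stud behind at (284,515) and four ahead, from (204,520) to (138,478). The gap of 0.66 rad hides exactly two studs under the arm. So the arm is now between studs 2 and 3, which is click 2, and click 4 comes at θ≈1.06–1.09. This matches the top-view geometry, so I'll go on to click 3.

Request:
drive_tool([
  {"grip": 1,"tx": -0.007,"ty": 0.0076,"tz": 0,"turn": -0.022},
  {"grip": 1,"tx": -0.0133,"ty": 0.0153,"tz": 0,"turn": -0.06},
  {"grip": 1,"tx": -0.019,"ty": 0.023,"tz": 0,"turn": -0.098},
  {"grip": 1,"tx": -0.019,"ty": 0.023,"tz": 0,"turn": -0.098},
])

```text
clock: 14.55
position: [0.5225, -0.1918, 0.0914]
ee_rot: [2.981, 0.949, -0.002]
force: [5.1, -3.5, -5.6]
width: 0.255
```

```bash
python3 arc.py .80 .83 .86 .89 .92
```

```text
t 14.55 th 0.775 r 0.0982 push(cw) 5.8 rad -2.1 z 0.0914 jawcw 0.778 w 0.255
0.8 [-0.0031  0.0054] turn -0.021
0.83 [-0.0071  0.0115] turn -0.049
0.86 [-0.0109  0.0178] turn -0.078
0.89 [-0.0146  0.0242] turn -0.107
0.92 [-0.018   0.0307] turn -0.135
```

Request:
drive_tool([
  {"grip": 1,"tx": -0.005,"ty": 0.0085,"tz": 0,"turn": -0.035},
  {"grip": 1,"tx": -0.007,"ty": 0.0115,"tz": 0,"turn": -0.049},
])

```text
clock: 14.75
position: [0.5198, -0.188, 0.0914]
ee_rot: [3.004, 0.872, -0.003]
force: [6.4, -5.1, -7.0]
width: 0.256
```

Request:
drive_tool([
  {"grip": 1,"tx": -0.004,"ty": 0.0064,"tz": 0,"turn": -0.03},
  {"grip": 1,"tx": -0.004,"ty": 0.0064,"tz": 0,"turn": -0.03},
])

```text
clock: 14.95
position: [0.5184, -0.1858, 0.0914]
ee_rot: [3.016, 0.826, -0.003]
force: [5.2, -3.6, -6.4]
width: 0.259
```

Request:
drive_tool([
  {"grip": 1,"tx": -0.004,"ty": 0.0068,"tz": 0,"turn": -0.03},
  {"grip": 1,"tx": -0.004,"ty": 0.0068,"tz": 0,"turn": -0.03},
])

```text
clock: 15.15
position: [0.5173, -0.1841, 0.0914]
ee_rot: [3.026, 0.779, -0.003]
force: [8.5, -5.9, -10.2]
width: 0.257
```

```bash
python3 arc.py .90 .93 .96 1.0 1.04
```

```text
t 15.15 th 0.870 r 0.0984 push(cw) 9.4 rad -4.4 z 0.0914 jawcw 0.890 w 0.257
0.9 [-0.0027  0.007 ] turn -0.009
0.93 [-0.0061  0.0135] turn -0.038
0.96 [-0.0093  0.0201] turn -0.066
1.0 [-0.0132  0.0291] turn -0.105
1.04 [-0.0168  0.0382] turn -0.143
```

Click 3 came at θ≈0.865, where the push jumped to 9.4 N. I'll approach the fourth at about 1.08.

Request:
drive_tool([
  {"grip": 1,"tx": -0.003,"ty": 0.008,"tz": 0,"turn": -0.015},
  {"grip": 1,"tx": -0.0065,"ty": 0.0145,"tz": 0,"turn": -0.04},
  {"grip": 1,"tx": -0.0093,"ty": 0.02,"tz": 0,"turn": -0.066},
  {"grip": 1,"tx": -0.0132,"ty": 0.029,"tz": 0,"turn": -0.105},
  {"grip": 1,"tx": -0.0132,"ty": 0.029,"tz": 0,"turn": -0.105},
])

```text
clock: 15.65
position: [0.5116, -0.1734, 0.0914]
ee_rot: [3.064, 0.611, -0.006]
force: [2.7, -3.9, -5.1]
width: 0.262
```

```bash
python3 arc.py 1.02 1.04 1.06 1.08 1.1
```

```text
t 15.65 th 0.993 r 0.0988 push(cw) 4.7 rad -1.0 z 0.0914 jawcw 1.001 w 0.262
1.02 [-0.0007  0.0068] turn -0.018
1.04 [-0.0024  0.0114] turn -0.038
1.06 [-0.0041  0.016 ] turn -0.057
1.08 [-0.0056  0.0207] turn -0.076
1.1 [-0.0071  0.0253] turn -0.095
```

Request:
drive_tool([
  {"grip": 1,"tx": -0.001,"ty": 0.007,"tz": 0,"turn": -0.02},
  {"grip": 1,"tx": -0.0025,"ty": 0.0114,"tz": 0,"turn": -0.038},
  {"grip": 1,"tx": -0.0025,"ty": 0.0114,"tz": 0,"turn": -0.038},
])

```text
clock: 15.95
position: [0.5101, -0.17, 0.0914]
ee_rot: [3.075, 0.55, -0.008]
force: [2.7, -4.7, -6.2]
width: 0.258
```

Request:
drive_tool([
  {"grip": 1,"tx": -0.0017,"ty": 0.0046,"tz": 0,"turn": -0.019},
  {"grip": 1,"tx": -0.0017,"ty": 0.0046,"tz": 0,"turn": -0.019},
])

```text
clock: 16.15
position: [0.5095, -0.1687, 0.0914]
ee_rot: [3.079, 0.521, -0.008]
force: [4.8, -3.7, -6.7]
width: 0.255
```

Request:
drive_tool([
  {"grip": 1,"tx": -0.0017,"ty": 0.0055,"tz": 0,"turn": -0.019},
  {"grip": 1,"tx": -0.0017,"ty": 0.0055,"tz": 0,"turn": -0.019},
])

```text
clock: 16.35
position: [0.5089, -0.1671, 0.0914]
ee_rot: [3.083, 0.492, -0.008]
force: [5.7, -3.8, -6.1]
width: 0.258
```

```bash
python3 arc.py 1.08 1.1 1.12
```

```text
t 16.35 th 1.063 r 0.0990 push(cw) 5.4 rad -4.1 z 0.0914 jawcw 1.078 w 0.258
1.08 [0.001  0.0048] turn -0.002
1.1 [-0.0005  0.0095] turn -0.021
1.12 [-0.0019  0.0142] turn -0.04
```

Request:
drive_tool([
  {"grip": 1,"tx": -0.0005,"ty": 0.005,"tz": 0,"turn": -0.01},
  {"grip": 1,"tx": -0.0005,"ty": 0.0085,"tz": 0,"turn": -0.015},
  {"grip": 1,"tx": -0.0005,"ty": 0.0085,"tz": 0,"turn": -0.015},
  {"grip": 1,"tx": -0.0005,"ty": 0.0085,"tz": 0,"turn": -0.015},
])

```text
clock: 16.75
position: [0.5083, -0.1654, 0.0914]
ee_rot: [3.085, 0.468, -0.009]
force: [3.3, -7.8, -7.6]
width: 0.252
```

```bash
python3 - <<'E'
import arc
from h import *
f=np.array(get_image("wrist"))[0:200,160:480,::-1]; cv2.imwrite("pics/w5.png",cv2.convertScaleAbs(cv2.resize(f,None,fx=2,fy=2,interpolation=cv2.INTER_CUBIC),alpha=1.5))
E
```

```text
t 16.75 th 1.081 r 0.0990 push(cw) 8.4 rad -0.8 z 0.0914 jawcw 1.093 w 0.252
```

View pics/w5.png

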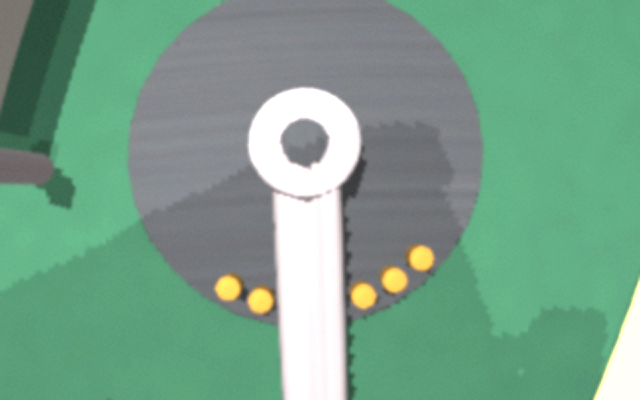

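The arm is centred between stud 4 and stud 5, both hidden under it, with three studs behind it and two ahead. The push jumped to 8.4 N at θ=1.081, so this is click 4. I'll check stillness and the bystanders, then hand in.

```bash
python3 - <<'E'
import arc
from h import *
print(np.abs(observe()["dq"]).max())
a=cv2.imread("pics/top0.png"); b=np.array(get_image("top"))[:,:,::-1]
ok=True
for n,(x,y) in dict(jar=(172,217),pot=(480,226),tin=(269,173),stop=(270,214)).items():
    t=a[y-14:y+14,x-16:x+16]; m=cv2.matchTemplate(np.ascontiguousarray(b[y-28:y+28,x-32:x+32]),t,cv2.TM_CCOEFF_NORMED); _,v,_,l=cv2.minMaxLoc(m)
    print(n,round(v,3),l[0]-16,l[1]-14)
E
python3 arc.py
```

```text
t 16.80 th 1.080 r 0.0990 push(cw) 7.2 rad -1.9 z 0.0915 jawcw 1.093 w 0.257
0.0011855689149027667
jar 0.999 0 0
pot 0.999 0 0
tin 1.0 0 0
stop 0.969 0 0
t 16.85 th 1.080 r 0.0990 push(cw) 8.0 rad -1.9 z 0.0915 jawcw 1.093 w 0.259
```

```bash
python3 -c "
from cell import *
print(sign_off())"
```

```text
the job is handed in; nothing more can be done
None
```

The lifter is started up and I handed the job in at about 17 s, with the gripper still holding the lever at the fourth click. No verdict is reported.

- **Stop:** I pressed it to hard down (21 N) and it latched. I then gripped it, twisted it about 48° clockwise and let go. The camera showed it back up with its marks turned.
- **Lever:** I swung the knob clockwise, feeling jumps in the push at lever angles of about 0.43, 0.65, 0.87 and 1.08 rad.
- **Last checks:** The lever stood still at 1.080 rad with about 8 N of push. The last wrist view showed it centred between studs 4 and 5, with three studs behind and two ahead. The pot, jar and tin had not moved in the top view.

**Disagreement:** I never felt a separate first-stud step before 0.43 rad. By force alone, that jump could have been the first stud rather than click 1. The stud count and angles in the top and wrist views showed it was click 1, so I relied on those.

One move was refused because I left out the turn value. I resent it, and nothing was disturbed.

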